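# Lay out the washed squeezer parts on their pads

## Robot

A 7-joint arm with a two-finger parallel gripper is mounted at the origin on the work surface. World frame = base frame: x ahead of the robot, y to its left, z up, the work surface at z = 0. Lengths are in m, angles in degrees, forces in N, time in s.
With the tool pointing down it reaches from about 0.425 to 1.025 m from the base axis. Payload 9.4 kg.
Tool frame: the origin (TCP) lies midway between the tips of the shut fingers; the grasp point (between the pads) lies r.grip_depth behind it (r.grip_depth is the distance from the TCP to the grasp point, in m); z points along the fingers, x is the direction in which the jaws open and shut, and the axes are right-handed (so a half turn about z gives the same grasp; the last joint's range is limited). The gripper opens to 93 mm and grips with 3 to 60 N. Pads are 15 mm wide; open, the fingers measure 128 mm over their backs; the gripper's body (75 mm by 188 mm) begins 65 mm behind the grasp point.
Start: joints at [-69.998, 34.337, -0.143, 91.639, 0.103, 54.024, -4.572], TCP at [0.299, 0.66, 0.219] pointing down, gripper open.
Joint ranges: [-147.43, 147.43], [-19.82, 112.94], [-74.19, 73.91], [6.32, 146.72], [-59.91, 239.91], [6.04, 106.73], [-150.56, 150.56]. Speed limits (degrees/s): [127.2, 127.2, 172.46, 172.46, 180, 180, 180].

## Interface

Orientations are given as [roll, pitch, yaw] about the fixed x, y, z axes, in that order (R = Rz(yaw) Ry(pitch) Rx(roll)).
In Python, from workcell import sensors, camera, close_job, nets, r gives the robot as it stands.
- The arm moves only by the shell command python3 -m jog 'ROWS' [OPENING] [FORCE]. ROWS is JSON, a list of rows, each an object with "delta_pos": the shift along the tool's x, y, z in units of 200 mm (1.0 is 200 mm), a list of three; "turn": the turn, a rotation vector about the tool's x, y, z in units of pi rad (1.0 is pi rad), a list of three. A call has 1 to 20 rows; each row shifts and turns the commanded pose from where the row before left it, along the tool's axes as they then stand; what a row does not reach is not made up. A row lasts 1/10 s, in which the tool goes at most 50 mm and 8.59 degrees, less where a joint would pass 70% of its speed; a pose out of reach is approached as far as the arm can. A call with a number of a shift or a turn outside -1 to 1 is refused whole. A call with a gripper value outside its range is refused whole. OPENING is the gripper's target within -1 to 1 (shut at 1, half-way at 0, fully open at -1), set as the call begins (- or left out, the last holds). The fingers move at their own pace and stop on an object; FORCE is the grip in N (left out, the last holds). Time passes only in rows, so rows that do not move let the fingers close. It gives the time, the measured TCP pose, the force and the opening at its end, in the units of the state.
- sensors.get_state(): the state, without advancing time (a new reading comes with each control period).
- camera(name): name is "scene" or "top"; returns a dict with "img" (420x560x3 uint8, blue, green, red), "camera_matrix" (3x3 intrinsics, pixels), "R" (3x3) and "t" (3): a world point X has camera coordinates R X + t. Camera axes: x right, y down, z forward; pixel columns grow to the right and rows downward; lengths in m; the calibration is good to about 2 mm. A picture is of the moment at which its call begins. There is no depth.
- close_job(): hands the job in, once; it reports no verdict.
Trained networks look in the newest picture that a camera, given by its name, has taken for a name from the list of things; names that differ only in an ending like _2 or _b are one class to them, and where a whole thing is asked for, a point or a joint stands for the part that bears it (a point fixed in the world has none). Each returns a list of dicts, best first, with "conf" (0 to 1); they miss things now and then, are a little off and sometimes report something else, mostly with a low value. They report only what shows in the picture. A call takes as long as a camera call.
- nets.masks_of(camera, query): "pixels" (420x560 bool, what is visible of it).
- nets.place_of(camera, query): "centre" ([x, y, z] in m, in the coordinates of the camera as it stood for that picture, good to about 4 mm: a listed point, or the origin of a listed thing).
The state is a dict: "clock": time; "joint_positions": joint angles; "joint_vel": joint speeds; "effort": joint torques, N m; "eef_pos": TCP position; "tcp_rot": TCP orientation; "contact_force": force on the tool from outside, world axes, zero at the start; "moment": the same for the moment, N m; "gripper_width": finger opening in m.
Only numpy, scipy, OpenCV 4.12 (cv2) and the standard library are available. Lean on these libraries where they do the work, as an engineer would, in place of code of your own. Each camera call takes 0.05 s, during which the arm holds its last target. There are 200 camera calls.

## Task

The four steel parts of the sediment squeezer have been washed: put each one on the dark rubber pad whose printed outline matches its shape and size, centred on the outline, standing or lying as it does now, with the spacer bar lined up along its rectangle. Set the parts down without dropping them, and leave the jar and the beaker where they are, upright.

Things in the scene. Friction and masses are not known exactly. Their poses are not given: they have to be found in the camera images.
- large_piston: Large bare-steel piston standing on its head: a round head 56 mm in diameter and 20 mm high at the bottom, above it a plain round stem 30 mm in diameter, up to 65 mm total height; about 0.6 kg. Grip it by the stem. Origin: centre of its underside; z up along the stem.
- small_piston: Small bare-steel piston of the same form standing on its head: head 36 mm in diameter and 16 mm high, stem 20 mm in diameter, up to 55 mm total height; about 0.22 kg. Grip it by the stem. Origin: centre of its underside; z up along the stem.
- collar: Bare-steel collar, a plain ring lying flat: 60 mm outside diameter, 40 mm hole, 24 mm high; about 0.3 kg. Can be gripped across its outside. Origin: centre of its underside; z up along its axis.
- spacer: Bare-steel spacer bar lying flat: a rectangular block 80 mm long (its x axis) x 28 mm wide (y) x 24 mm high; about 0.4 kg. Grip it across its 28 mm width. Origin: centre of its underside; z up.
- pad_large: Fixed dark rubber tile, 100 x 100 x 6 mm, lying on the bench, with a flat (not recessed) white printed shape at its centre: a filled disc 56 mm in diameter (the place of the large piston). Origin: centre of the tile's underside (its top is 6 mm higher); z up; x and y run along the tile's edges.
- pad_small: Fixed dark rubber tile, 100 x 100 x 6 mm, lying on the bench, with a flat (not recessed) white printed shape at its centre: a filled disc 36 mm in diameter (the place of the small piston). Origin: centre of the tile's underside (its top is 6 mm higher); z up; x and y run along the tile's edges.
- pad_ring: Fixed dark rubber tile, 100 x 100 x 6 mm, lying on the bench, with a flat (not recessed) white printed shape at its centre: a ring, 60 mm outside and 40 mm inside diameter, dark in the middle (the place of the collar). Origin: centre of the tile's underside (its top is 6 mm higher); z up; x and y run along the tile's edges.
- pad_bar: Fixed dark rubber tile, 100 x 100 x 6 mm, lying on the bench, with a flat (not recessed) white printed shape at its centre: a filled rectangle 80 x 28 mm (the place of the spacer bar). Origin: centre of the tile's underside (its top is 6 mm higher); z up; x along the rectangle's length, y across it.
- jar: Bystander: a small loose amber glass jar with a white cap, 38 mm in diameter, 45 mm high, standing amid the work. Origin: centre of its underside; z up.
- beaker: Bystander: a loose clear plastic beaker, 64 mm in diameter at the rim, 65 mm high, standing at the far side of the work. Origin: centre of its underside; z up.

How it is judged:
By the outcome, as a careful person would: the job done as asked, in the order asked, and still so for the second after the job is handed in, with the robot touching nothing.
It also fails if it takes over 115 s, if anything falls off the work surface, if the arm or the gripper's body presses on something with over 40 N, if the wrist force passes 120 N, or if a joint passes its speed limit or range.

## Working session

There is one attempt and no reset: what is moved stays moved. The work goes in short steps, Python scripts to look and compute and a shell command to move; the robot and the scene stay as the last step left them, time stands still between calls to the robot, and variables do not carry over. Pictures are saved under pics/ and viewed, about 12 in all and at most 16, crops included, and the job is handed in when it is done.

```bash
mkdir -p pics; ls; cat > h.py <<'E'
import numpy as np, cv2
from workcell import sensors, camera, close_job, nets, r
T=['large_piston','small_piston','collar','spacer','pad_large','pad_small','pad_ring','pad_bar','jar','beaker']
def world(c,p): return c['R'].T@(np.array(p)-c['t'])
def ray(c,uv,z):
    K=np.array(c['camera_matrix']);d=c['R'].T@np.linalg.solve(K,[uv[0],uv[1],1]);o=-c['R'].T@c['t']
    return o+d*(z-o[2])/d[2]
def proj(c,X):
    p=c['camera_matrix']@(c['R']@np.array(X)+c['t']);return p[:2]/p[2]
E
python3 - <<'E'
from h import *
print(sensors.get_state(), r.grip_depth)
for n in ['top','scene']:
    c=camera(n); cv2.imwrite(f'pics/{n}0.png',c['img']); print(n,-c['R'].T@c['t'],c['R'][2])
    for t in T:
        for q in nets.place_of(n,t)[:2]: print(t,round(q['conf'],2),np.round(world(c,q['centre']),4))
E
```

```text
pics
{'clock': 0.0, 'joint_positions': array([-69.99824412,  34.38457492,  -0.14709075,  91.68108997,
         0.10467386,  54.02450168,  -4.57351585]), 'joint_vel': array([ 0.11408633, -0.06407742,  0.0781756 ,  0.03733321,  0.12754465,
       -0.04188697, -0.13255655]), 'effort': array([ 4.85957808e-04, -7.65072942e+01,  1.49779558e+00, -2.52346283e+01,
       -5.24158613e-02,  1.71540625e-02,  1.84867472e-04]), 'eef_pos': array([0.29926312, 0.65980681, 0.21775792]), 'tcp_rot': array([1.79991282e+02, 8.96249414e-02, 6.56077319e+01]), 'contact_force': array([-0.15915827, -0.1280323 ,  0.93481415]), 'moment': array([-0.03737266,  0.01185028,  0.00624879]), 'gripper_width': 0.09303193334217456} 0.0188
top [ 0.34588118 -0.01612952  0.98045644] [ 0.19344763  0.02147965 -0.98087545]
large_piston 0.58 [ 3.661e-01 -2.552e-01 -2.000e-04]
small_piston 0.67 [ 0.7141 -0.0024 -0.0031]
small_piston 0.59 [ 0.5608 -0.4059  0.0026]
collar 0.55 [ 0.4648  0.0824 -0.0025]
spacer 0.71 [0.6636 0.1912 0.0031]
pad_large 0.98 [ 0.5597  0.3731 -0.0036]
pad_small 0.77 [ 4.564e-01 -1.095e-01  1.000e-04]
pad_r
[... 168 characters left out ...]
0.97 [0.7143 0.0024 0.0008]
beaker 0.42 [ 0.6672  0.1913 -0.0008]
scene [ 1.16549664 -0.6147512   0.81826654] [-0.52268042  0.5226374  -0.6735394 ]
large_piston 0.77 [ 0.3723 -0.2534 -0.0017]
large_piston 0.55 [0.6675 0.1878 0.0038]
small_piston 0.85 [ 0.5632 -0.402  -0.0016]
collar 0.56 [0.4667 0.0783 0.0034]
spacer 0.85 [0.6693 0.1885 0.0023]
pad_large 0.86 [ 0.5611  0.3725 -0.0017]
pad_small 0.91 [ 0.4595 -0.1084  0.004 ]
pad_ring 0.64 [0.3845 0.2744 0.0048]
pad_ring 0.49 [5.653e-01 6.700e-03 5.000e-04]
pad_bar 0.77 [ 0.6746 -0.1532  0.0028]
pad_bar 0.66 [ 0.4591 -0.1072  0.0068]
jar 0.59 [0.5645 0.0079 0.0007]
jar 0.15 [ 0.5618  0.3748 -0.0031]
beaker 0.97 [7.189e-01 1.000e-04 9.000e-04]
```

View pics/top0.png

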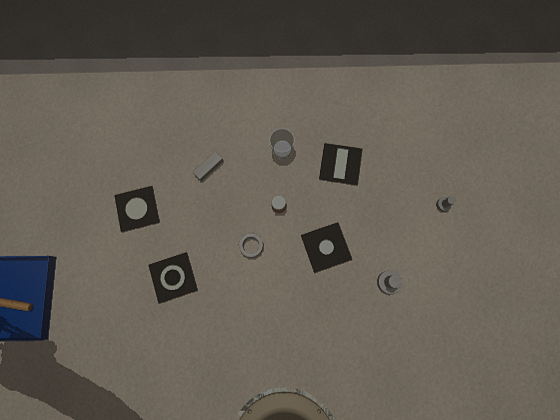

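View pics/scene0.png

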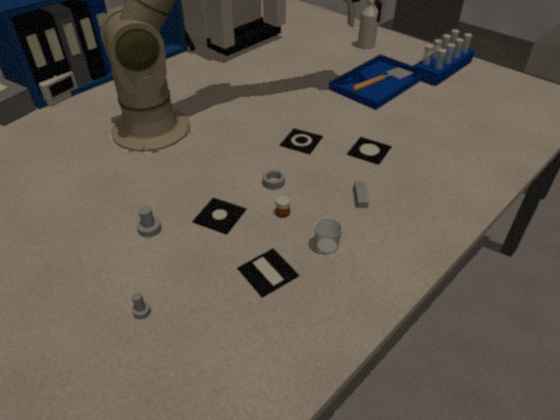

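Top picture: pads at large (136,208), ring (172,277), small (326,247) and bar (341,163). Parts at spacer (208,166), collar (251,245), small piston (446,203) and large piston (390,282); jar (279,203), beaker (282,142). The networks' best hits match in both views. I'll refine these by fitting silhouettes.

```bash
cat >> h.py <<'E'
a=np.linspace(0,2*np.pi,60,endpoint=False); circ=lambda rad,z:np.c_[rad*np.cos(a),rad*np.sin(a),0*a+z]
def boxp(l,w,zs):return np.array([[sx*l/2,sy*w/2,z] for sx in(-1,1) for sy in(-1,1) for z in zs])
M={'large_piston':np.r_[circ(.028,0),circ(.028,.02),circ(.015,.02),circ(.015,.065)],
'small_piston':np.r_[circ(.018,0),circ(.018,.016),circ(.010,.016),circ(.010,.055)],
'collar':np.r_[circ(.03,0),circ(.03,.024)],'spacer':boxp(.08,.028,(0,.024)),
'pad_large':boxp(.1,.1,(0,.006)),'pad_small':boxp(.1,.1,(0,.006)),'pad_ring':boxp(.1,.1,(0,.006)),'pad_bar':boxp(.1,.1,(0,.006)),
'jar':np.r_[circ(.019,0),circ(.019,.045)],'beaker':np.r_[circ(.026,0),circ(.032,.065)]}
def Rz(y): c,s=np.cos(y),np.sin(y);return np.array([[c,-s,0],[s,c,0],[0,0,1]])
S=8
def ren(c,X,y,name):
    P=M[name]@Rz(y).T+X
    q=(P@c['R'].T+c['t'])@np.array(c['camera_matrix']).T;q=q[:,:2]/q[:,2:]
    return cv2.convexHull(q.astype(np.float32))
def mom(h):
    m=cv2.moments(h);A=m['m00'];return np.array([m['m10']/A,m['m01']/A]),0.5*np.arctan2(2*m['mu11'],m['mu20']-m['mu02']),A
def fit(c,n,name,guess,z=0.,yaw=None):
    """nearest mask to guess -> x,y,(yaw) by hull moments"""
    best=None
    g=np.array([guess[0],guess[1],z])
    for m in nets.masks_of(n,name):
        px=m['pixels'].astype(np.uint8)
        k,lab,st,_=cv2.connectedComponentsWithStats(px)
        if k<2: continue
        px=(lab==1+np.argmax(st[1:,4])).astype(np.uint8)
        pts=cv2.findNonZero(px)
        h=cv2.convexHull(pts); ct,an,A=mom(h)
        d=np.linalg.norm(ct-mom(ren(c,g,yaw or 0,name))[0])
        if best is None or d<best[0]: best=(d,ct,an,A,m['conf'])
    if best is None or best[0]>25: return None
    _,ct,an,A,cf=best; X=g.copy(); y=yaw or 0.
    for _ in range(6):
        c0,a0,A0=mom(ren(c,X,y,name)); J=np.array([(mom(ren(c,X+e,y,name))[0]-c0)/1e-3 for e in np.eye(3)[:2]*1e-3]).T
        X[:2]+=np.linalg.solve(J,ct-c0)
        if name=='spacer':
            da=(an-a0+np.pi/2)%np.pi-np.pi/2
            a1=mom(ren(c,X,y+.02,name))[1]; y+=da/(((a1-a0+np.pi/2)%np.pi-np.pi/2)/.02)
    return X,y,A/A0,cf
# white print centre on pad
def pad(c,guess,ring=False):
    Hs=np.array([ray(c,(0,0),.006)]) # unused
    n=121;s=.001  # rectified 1 mm/px patch, z=6 mm
    gx=np.arange(-60,61)*s
    G=np.stack(np.meshgrid(gx,gx,indexing='ij'),-1).reshape(-1,2)
    P=np.c_[G+np.array(guess[:2]),np.full(len(G),.006)]
    q=(P@c['R'].T+c['t'])@np.array(c['camera_matrix']).T;q=(q[:,:2]/q[:,2:]).astype(np.float32)
    I=cv2.remap(cv2.cvtColor(c['img'],cv2.COLOR_BGR2GRAY),q[:,0].reshape(n,n),q[:,1].reshape(n,n),cv2.INTER_CUBIC).astype(float)
    return I,G
E
python3 - <<'E'
from h import *
G0=dict(large_piston=(.369,-.254),small_piston=(.562,-.404),collar=(.4655,.080),spacer=(.666,.19),pad_large=(.56,.373),pad_small=(.458,-.109),pad_ring=(.384,.272),pad_bar=(.671,-.1535),jar=(.562,.008),beaker=(.716,.001))
for n in ['top','scene']:
    c=camera(n)
    for t in T:
        if t.startswith('pad'):
            g=np.array(G0[t])
            for _ in range(3):
                I,G=pad(c,g); I=I.ravel(); rr=np.hypot(*G.T); ins=rr<(.047)
                lo=np.percentile(I[ins],10);hi=np.percentile(I[ins],97); th=(lo+hi)/2
                w=np.clip((I-lo-.25*(hi-lo))/(.5*(hi-lo)),0,1)*ins
                ce=(w[:,None]*G).sum(0)/w.sum(); g=g+ce
            D=G-ce;C=(w[:,None,None]*D[:,:,None]*D[:,None,:]).sum(0)
            print(n,t,np.round(g,4),'area mm2',round(w.sum()),'ang',np.round(np.degrees(.5*np.arctan2(2*C[0,1],C[0,0]-C[1,1])),2))
        else:
            f=fit(c,n,t,G0[t],yaw=-1.0 if t=='spacer' else None)
            if f: print(n,t,np.round(f[0][:2],4),'yaw',round(np.degrees(f[1]),2),'Aratio',round(f[2],2),round(f[3],2))
            else: print(n,t,'none')
E
```

```text
top large_piston [ 0.3666 -0.2578] yaw 0.0 Aratio 0.82 0.59
top small_piston [ 0.5576 -0.4062] yaw 0.0 Aratio 0.79 0.51
top collar [0.4592 0.0755] yaw 0.0 Aratio 0.95 0.82
top spacer [0.6662 0.1873] yaw -45.48 Aratio 0.88 0.61
top pad_large [0.5596 0.371 ] area mm2 2455 ang 19.53
top pad_small [ 0.4546 -0.1092] area mm2 1024 ang -32.29
top pad_ring [0.3846 0.2704] area mm2 1579 ang 0.54
top pad_bar [ 0.67   -0.1535] area mm2 2230 ang -9.87
top jar [0.5598 0.0067] yaw 0.0 Aratio 0.75 0.49
top beaker [ 0.7129 -0.0031] yaw 0.0 Aratio 0.94 0.57
scene large_piston [ 0.3711 -0.2551] yaw 0.0 Aratio 0.94 0.65
scene small_piston [ 0.5594 -0.4046] yaw 0.0 Aratio 0.9 0.78
scene collar [0.4624 0.0787] yaw 0.0 Aratio 0.91 0.56
scene spacer [0.6677 0.1911] yaw -45.84 Aratio 1.02 0.7
scene pad_large [0.5624 0.3748] area mm2 2736 ang -69.14
scene pad_small [ 0.4571 -0.1065] area mm2 1164 ang -50.36
scene pad_ring [0.3873 0.2743] area mm2 2168 ang -57.57
scene pad_bar [ 0.6727 -0.1509] area mm2 2450 ang -10.09
scene jar [0.5643 0.0083] yaw 0.0 Aratio 0.78 0.63
scene beaker [7.151e-01 2.000e-04] yaw 0.0 Aratio 0.97 0.63
```

```bash
cat >> h.py <<'E'
def go(x,y,z,yaw):
    """what is left: turn first (tool z units), then shift in tool axes at that yaw (units)"""
    s=sensors.get_state(); p=np.array(s['eef_pos']); w=s['tcp_rot'][2]
    d=(yaw-w+180)%360-180; t=np.radians(yaw); D=np.array([x,y,z])-p
    X=np.cos(t)*D[0]+np.sin(t)*D[1]; Y=np.sin(t)*D[0]-np.cos(t)*D[1]
    print('t',round(s['clock'],2),'pose',np.round(p,4),np.round(s['tcp_rot'],2),'w',round(s['gripper_width'],4),'F',np.round(s['contact_force'],1))
    print('turn z',round(-d/180,4),'shift',np.round([X/.2,Y/.2,-D[2]/.2],4),'min rows turn',round(abs(d)/8.59,1),'shift',round(np.linalg.norm(D)/.05,1))
E
python3 -m jog '[{"delta_pos":[0,0,0],"turn":[0,0,0.04]},{"delta_pos":[0,0,0],"turn":[0,0,0.04]},{"delta_pos":[0,0,0],"turn":[0,0,0.038]},{"delta_pos":[-0.012,0.11,0],"turn":[0,0,0]},{"delta_pos":[-0.024,0.22,0],"turn":[0,0,0]},{"delta_pos":[-0.024,0.22,0],"turn":[0,0,0]},{"delta_pos":[-0.024,0.22,0],"turn":[0,0,0]},{"delta_pos":[-0.024,0.22,0],"turn":[0,0,0]},{"delta_pos":[-0.024,0.22,0],"turn":[0,0,0]},{"delta_pos":[-0.024,0.22,0],"turn":[0,0,0]},{"delta_pos":[-0.024,0.22,0],"turn":[0,0,0]},{"delta_pos":[-0.024,0.22,0],"turn":[0,0,0]},{"delta_pos":[-0.024,0.22,0],"turn":[0,0,0]},{"delta_pos":[-0.024,0.22,0],"turn":[0,0,0]},{"delta_pos":[-0.024,0.22,0],"turn":[0,0,0]},{"delta_pos":[-0.024,0.22,0],"turn":[0,0,0]},{"delta_pos":[-0.024,0.22,0],"turn":[0,0,0]},{"delta_pos":[0,0,0],"turn":[0,0,0]},{"delta_pos":[0,0,0],"turn":[0,0,0]}]' -1 30; python3 -c "
from h import *
go(.667,.189,.06,44.3)"
```

```text
clock: 3.7
eef_pos: [0.6689, 0.1875, 0.2185]
tcp_rot: [180.0, 0.0, 44.3]
contact_force: [0.0, 1.1, -0.6]
gripper_width: 0.093
t 3.7 pose [0.6689 0.1875 0.2185] [1.7998e+02 4.0000e-02 4.4270e+01] w 0.093 F [ 0.   1.1 -0.6]
turn z -0.0002 shift [-0.0016 -0.0117  0.7924] min rows turn 0.0 shift 3.2
```

```bash
python3 -m jog '[{"delta_pos":[-0.001,-0.006,0.1],"turn":[0,0,0]},{"delta_pos":[0,-0.006,0.2],"turn":[0,0,0]},{"delta_pos":[0,0,0.2],"turn":[0,0,0]},{"delta_pos":[0,0,0.2],"turn":[0,0,0]},{"delta_pos":[0,0,0.15],"turn":[0,0,0]},{"delta_pos":[0,0,0.1],"turn":[0,0,0]},{"delta_pos":[0,0,0.08],"turn":[0,0,0]},{"delta_pos":[0,0,0.04],"turn":[0,0,0]},{"delta_pos":[0,0,0],"turn":[0,0,0]},{"delta_pos":[0,0,0],"turn":[0,0,0]}]' && python3 -m jog '[{"delta_pos":[0,0,0],"turn":[0,0,0]},{"delta_pos":[0,0,0],"turn":[0,0,0]},{"delta_pos":[0,0,0],"turn":[0,0,0]},{"delta_pos":[0,0,0],"turn":[0,0,0]},{"delta_pos":[0,0,0],"turn":[0,0,0]},{"delta_pos":[0,0,0],"turn":[0,0,0]},{"delta_pos":[0,0,0],"turn":[0,0,0]},{"delta_pos":[0,0,0],"turn":[0,0,0]}]' 1 40
```

```text
clock: 4.7
eef_pos: [0.667, 0.1922, 0.0055]
tcp_rot: [180.0, -0.1, 44.4]
contact_force: [-0.1, -0.4, 0.1]
gripper_width: 0.0932
clock: 5.5
eef_pos: [0.6667, 0.1919, 0.0046]
tcp_rot: [180.0, 0.0, 44.4]
contact_force: [-0.1, -0.4, 0.3]
gripper_width: 0.0336
```

```bash
python3 -m jog '[{"delta_pos":[0,0,0],"turn":[0,0,0]},{"delta_pos":[0,0,0],"turn":[0,0,0]},{"delta_pos":[0,0,0],"turn":[0,0,0]}]' && python3 -m jog '[{"delta_pos":[0,0,-0.05],"turn":[0,0,0]},{"delta_pos":[0,0,-0.15],"turn":[0,0,0]},{"delta_pos":[0,0,-0.2],"turn":[0,0,0]},{"delta_pos":[0,0,-0.2],"turn":[0,0,0]},{"delta_pos":[0,0,-0.1],"turn":[0,0,0]},{"delta_pos":[0,0,0],"turn":[0,0,0]},{"delta_pos":[0,0,0],"turn":[0,0,0]}]'; python3 -c "
from h import *
go(.6714,-.152,.14,79.9)
c=camera('top');go(.6714,-.152,.14,79.9);i1=cv2.resize(c['img'][100:230,140:370],None,fx=3,fy=3)
cv2.imwrite('pics/a.png',i1)
"
```

```text
clock: 5.8
eef_pos: [0.666, 0.1912, 0.0045]
tcp_rot: [-180.0, 0.1, 44.4]
contact_force: [-4.0, -2.2, 3.3]
gripper_width: 0.0271
clock: 6.5
eef_pos: [0.6664, 0.1922, 0.1443]
tcp_rot: [-180.0, -0.0, 44.4]
contact_force: [-0.5, 0.1, -5.6]
gripper_width: 0.0276
t 6.5 pose [0.6664 0.1922 0.1443] [-1.7999e+02 -2.0000e-02  4.4390e+01] w 0.0276 F [-0.5  0.1 -5.6]
turn z -0.1973 shift [-1.6901  0.3265  0.0216] min rows turn 4.1 shift 6.9
t 6.55 pose [0.6658 0.192  0.1433] [-1.7995e+02  8.0000e-02  4.4390e+01] w 0.0275 F [ 0.2  0.9 -5.4]
turn z -0.1973 shift [-1.6885  0.3291  0.0166] min rows turn 4.1 shift 6.9
```

View pics/a.png

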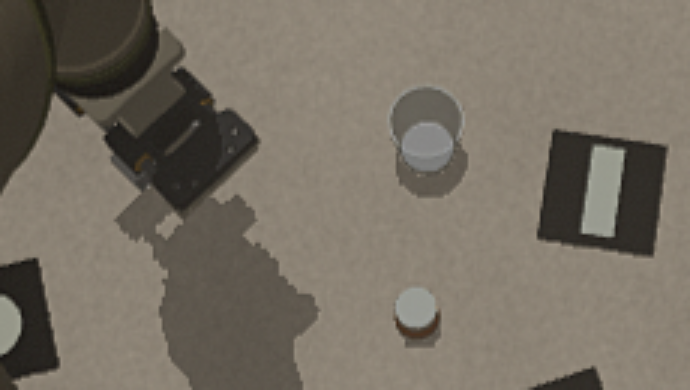

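```bash
python3 -m jog '[{"delta_pos":[0,0,0],"turn":[0,0,-0.0396]},{"delta_pos":[0,0,0],"turn":[0,0,-0.0396]},{"delta_pos":[0,0,0],"turn":[0,0,-0.0396]},{"delta_pos":[0,0,0],"turn":[0,0,-0.0396]},{"delta_pos":[0,0,0],"turn":[0,0,-0.0396]},{"delta_pos":[-0.09,0.0165,0],"turn":[0,0,0]},{"delta_pos":[-0.189,0.0347,0],"turn":[0,0,0]},{"delta_pos":[-0.189,0.0347,0],"turn":[0,0,0]},{"delta_pos":[-0.189,0.0347,0],"turn":[0,0,0]},{"delta_pos":[-0.189,0.0347,0],"turn":[0,0,0]},{"delta_pos":[-0.189,0.0347,0],"turn":[0,0,0]},{"delta_pos":[-0.189,0.0347,0],"turn":[0,0,0]},{"delta_pos":[-0.189,0.0347,0],"turn":[0,0,0]},{"delta_pos":[-0.189,0.0347,0],"turn":[0,0,0]},{"delta_pos":[-0.09,0.0165,0],"turn":[0,0,0]},{"delta_pos":[0,0,0],"turn":[0,0,0]},{"delta_pos":[0,0,0],"turn":[0,0,0]},{"delta_pos":[0,0,0],"turn":[0,0,0]}]'; python3 -c "
from h import *
go(.6687,-.1515,.0125,80.02)
c=camera('scene');go(.6687,-.1515,.0125,80.02);i1=cv2.resize(c['img'][180:330,180:400],None,fx=3,fy=3)
cv2.imwrite('pics/b.png',i1)
"
```

```text
clock: 8.35
eef_pos: [0.669, -0.1503, 0.144]
tcp_rot: [-179.9, -0.1, 80.1]
contact_force: [0.4, -0.0, -4.5]
gripper_width: 0.0276
t 8.35 pose [ 0.669  -0.1503  0.144 ] [-1.7994e+02 -7.0000e-02  8.0080e+01] w 0.0276 F [ 0.4 -0.  -4.5]
turn z 0.0003 shift [-6.400e-03 -2.000e-04  6.575e-01] min rows turn 0.0 shift 2.6
t 8.4 pose [ 0.6691 -0.1501  0.1442] [-1.7996e+02 -6.0000e-02  8.0110e+01] w 0.0275 F [ 0.9 -1.3 -5.8]
turn z 0.0005 shift [-0.0073 -0.0007  0.6585] min rows turn 0.0 shift 2.6
```

View pics/b.png

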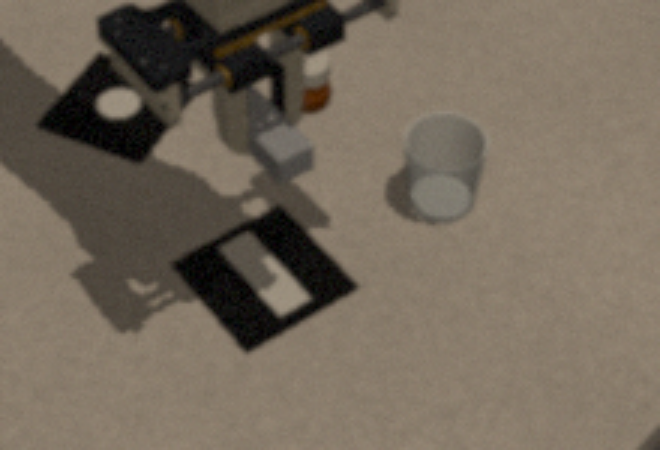

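```bash
python3 -m jog '[{"delta_pos":[-0.006,0,0.1],"turn":[0,0,0]},{"delta_pos":[0,0,0.2],"turn":[0,0,0]},{"delta_pos":[0,0,0.16],"turn":[0,0,0]},{"delta_pos":[0,0,0.1],"turn":[0,0,0]},{"delta_pos":[0,0,0.06],"turn":[0,0,0]},{"delta_pos":[0,0,0.025],"turn":[0,0,0]},{"delta_pos":[0,0,0.01],"turn":[0,0,0]},{"delta_pos":[0,0,0],"turn":[0,0,0]},{"delta_pos":[0,0,0],"turn":[0,0,0]}]' && python3 -m jog '[{"delta_pos":[0,0,0.005],"turn":[0,0,0]},{"delta_pos":[0,0,0],"turn":[0,0,0]}]' && python3 -m jog '[{"delta_pos":[0,0,0.005],"turn":[0,0,0]},{"delta_pos":[0,0,0],"turn":[0,0,0]}]'
```

```text
clock: 9.3
eef_pos: [0.6696, -0.1535, 0.0148]
tcp_rot: [179.9, -0.0, 80.0]
contact_force: [-0.0, 0.2, -4.4]
gripper_width: 0.0276
clock: 9.5
eef_pos: [0.6691, -0.1535, 0.0132]
tcp_rot: [180.0, 0.0, 80.0]
contact_force: [0.3, -0.1, -4.9]
gripper_width: 0.0274
clock: 9.7
eef_pos: [0.6689, -0.1534, 0.0116]
tcp_rot: [180.0, 0.0, 80.0]
contact_force: [0.5, -0.3, -4.5]
gripper_width: 0.0277
```

```bash
python3 -m jog '[{"delta_pos":[0.009,-0.002,0],"turn":[0,0,0]},{"delta_pos":[0,0,0],"turn":[0,0,0]}]' && python3 -m jog '[{"delta_pos":[0,0,0.005],"turn":[0,0,0]},{"delta_pos":[0,0,0],"turn":[0,0,0]}]' && python3 -m jog '[{"delta_pos":[0,0,0.005],"turn":[0,0,0]},{"delta_pos":[0,0,0],"turn":[0,0,0]}]'
```

```text
clock: 9.9
eef_pos: [0.6689, -0.151, 0.0116]
tcp_rot: [-180.0, -0.0, 80.0]
contact_force: [-0.6, 0.7, -4.5]
gripper_width: 0.0276
clock: 10.1
eef_pos: [0.6688, -0.1514, 0.0106]
tcp_rot: [180.0, -0.0, 80.0]
contact_force: [-0.5, -0.0, -4.6]
gripper_width: 0.0275
clock: 10.3
eef_pos: [0.6689, -0.1515, 0.0105]
tcp_rot: [180.0, 0.0, 80.0]
contact_force: [-3.0, 1.0, 3.7]
gripper_width: 0.0278
```

```bash
python3 -m jog '[{"delta_pos":[0,0,0],"turn":[0,0,0]},{"delta_pos":[0,0,0],"turn":[0,0,0]},{"delta_pos":[0,0,0],"turn":[0,0,0]},{"delta_pos":[0,0,0],"turn":[0,0,0]},{"delta_pos":[0,0,0],"turn":[0,0,0]},{"delta_pos":[0,0,0],"turn":[0,0,0]},{"delta_pos":[0,0,0],"turn":[0,0,0]}]' -1 && python3 -m jog '[{"delta_pos":[0,0,-0.05],"turn":[0,0,0]},{"delta_pos":[0,0,-0.15],"turn":[0,0,0]},{"delta_pos":[0,0,-0.2],"turn":[0,0,0]},{"delta_pos":[0,0,-0.2],"turn":[0,0,0]},{"delta_pos":[0,0,-0.1],"turn":[0,0,0]},{"delta_pos":[0,0,0],"turn":[0,0,0.0417]},{"delta_pos":[0,0,0],"turn":[0,0,0.0417]},{"delta_pos":[0,0,0],"turn":[0,0,0.0417]},{"delta_pos":[0,0,0],"turn":[0,0,0.0417]},{"delta_pos":[0,0,0],"turn":[0,0,0.0417]},{"delta_pos":[0,0,0],"turn":[0,0,0.0417]},{"delta_pos":[0,0,0],"turn":[0,0,0.0417]},{"delta_pos":[0,0,0],"turn":[0,0,0.0417]},{"delta_pos":[0,0,0],"turn":[0,0,0]},{"delta_pos":[0,0,0],"turn":[0,0,0]}]';python3 -c "
from h import *
go(.5585,-.4055,.15,20)"
```

```text
clock: 11.0
eef_pos: [0.6688, -0.1515, 0.0096]
tcp_rot: [-180.0, -0.0, 80.0]
contact_force: [-0.5, 0.9, 0.1]
gripper_width: 0.0791
clock: 12.5
eef_pos: [0.6689, -0.1512, 0.1501]
tcp_rot: [180.0, -0.0, 20.2]
contact_force: [-0.3, -0.1, 0.2]
gripper_width: 0.0929
t 12.5 pose [ 0.6689 -0.1512  0.1501] [ 1.7999e+02 -2.0000e-02  2.0200e+01] w 0.0929 F [-0.3 -0.1  0.2]
turn z 0.0011 shift [-9.535e-01  1.006e+00  6.000e-04] min rows turn 0.0 shift 5.5
```

```bash
python3 -m jog '[{"delta_pos":[-0.06,0.062,0],"turn":[0,0,0]},{"delta_pos":[-0.119,0.126,0],"turn":[0,0,0]},{"delta_pos":[-0.119,0.126,0],"turn":[0,0,0]},{"delta_pos":[-0.119,0.126,0],"turn":[0,0,0]},{"delta_pos":[-0.119,0.126,0],"turn":[0,0,0]},{"delta_pos":[-0.119,0.126,0],"turn":[0,0,0]},{"delta_pos":[-0.119,0.126,0],"turn":[0,0,0]},{"delta_pos":[-0.119,0.126,0],"turn":[0,0,0]},{"delta_pos":[-0.06,0.062,0],"turn":[0,0,0]},{"delta_pos":[0,0,0],"turn":[0,0,0]},{"delta_pos":[0,0,0],"turn":[0,0,0]}]';python3 - <<'E'
from h import *
go(.5585,-.4055,.02,20)
ims=[]
for n in ['top','scene']:
    c=camera(n); f=fit(c,n,'spacer',(.6714,-.152),z=.006,yaw=-.174)
    print(n,f and (np.round(f[0],4),round(np.degrees(f[1]),2),f[2:]))
    u=proj(c,[.671,-.152,.01]).astype(int); k=c['img'][u[1]-45:u[1]+45,u[0]-45:u[0]+45]
    ims.append(cv2.resize(k,None,fx=4,fy=4,interpolation=cv2.INTER_CUBIC))
    hull=ren(c,np.array([.6700 if n=='top' else .6727,-.1535 if n=='top' else -.1509,.006]),np.radians(-10),'spacer')
    cv2.polylines(ims[-1],[np.int32((hull-(u-45)+.5)*4)],1,(0,0,255),1)
cv2.imwrite('pics/c.png',np.hstack(ims))
E
```

```text
clock: 13.6
eef_pos: [0.5585, -0.4049, 0.1496]
tcp_rot: [-180.0, -0.0, 20.0]
contact_force: [0.6, 0.6, -0.1]
gripper_width: 0.0931
t 13.6 pose [ 0.5585 -0.4049  0.1496] [-1.7995e+02 -4.0000e-02  1.9990e+01] w 0.0931 F [ 0.6  0.6 -0.1]
turn z -0.0001 shift [-0.001   0.0026  0.6478] min rows turn 0.0 shift 2.6
top None
scene (array([ 0.6724, -0.1501,  0.006 ]), np.float64(-9.51), (0.8631991600651827, 0.57))
```

View pics/c.png

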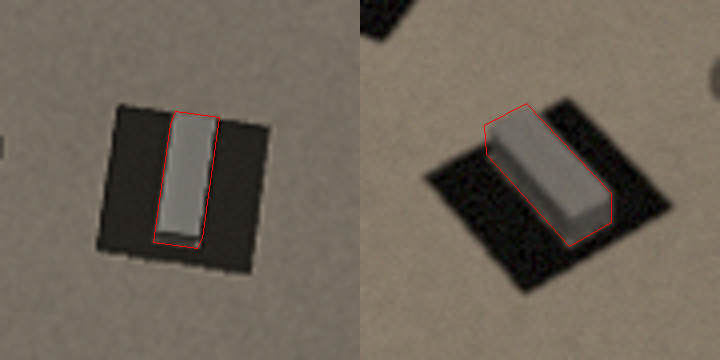

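The bar fills its printed rectangle in both views, within about 1 mm of the overlaid model. Next is the small piston.

```bash
python3 -m jog '[{"delta_pos":[-0.001,0.003,0.1],"turn":[0,0,0]},{"delta_pos":[0,0,0.17],"turn":[0,0,0]},{"delta_pos":[0,0,0.17],"turn":[0,0,0]},{"delta_pos":[0,0,0.1],"turn":[0,0,0]},{"delta_pos":[0,0,0.07],"turn":[0,0,0]},{"delta_pos":[0,0,0.02],"turn":[0,0,0]},{"delta_pos":[0,0,0],"turn":[0,0,0]},{"delta_pos":[0,0,0],"turn":[0,0,0]}]';python3 -c "
from h import *
go(.5585,-.4055,.022,20)"
```

```text
clock: 14.6
eef_pos: [0.559, -0.4066, 0.0248]
tcp_rot: [179.9, -0.1, 20.0]
contact_force: [-0.1, 0.2, 0.3]
gripper_width: 0.0928
t 14.6 pose [ 0.559  -0.4066  0.0248] [ 1.7993e+02 -5.0000e-02  1.9970e+01] w 0.0928 F [-0.1  0.2  0.3]
turn z -0.0002 shift [-0.0007 -0.0061  0.0138] min rows turn 0.0 shift 0.1
```

```bash
python3 -m jog '[{"delta_pos":[-0.001,-0.005,0.008],"turn":[0,0,0]},{"delta_pos":[0,0,0],"turn":[0,0,0]},{"delta_pos":[0,0,0],"turn":[0,0,0]},{"delta_pos":[0,0,0],"turn":[0,0,0]},{"delta_pos":[0,0,0],"turn":[0,0,0]},{"delta_pos":[0,0,0],"turn":[0,0,0]},{"delta_pos":[0,0,0],"turn":[0,0,0]},{"delta_pos":[0,0,0],"turn":[0,0,0]},{"delta_pos":[0,0,0],"turn":[0,0,0]},{"delta_pos":[0,0,0],"turn":[0,0,0]},{"delta_pos":[0,0,0],"turn":[0,0,0]},{"delta_pos":[0,0,0],"turn":[0,0,0]},{"delta_pos":[0,0,0],"turn":[0,0,0]},{"delta_pos":[0,0,0],"turn":[0,0,0]}]' 1 30; python3 -c "
from h import *
go(.5585,-.4055,.15,20)"
```

```text
clock: 16.0
eef_pos: [0.5579, -0.4054, 0.022]
tcp_rot: [180.0, -0.0, 20.0]
contact_force: [0.6, -0.6, -1.7]
gripper_width: 0.0189
t 16.0 pose [ 0.5579 -0.4054  0.022 ] [ 1.800e+02 -1.000e-02  1.996e+01] w 0.0189 F [ 0.6 -0.6 -1.7]
turn z -0.0002 shift [ 0.0028  0.0015 -0.64  ] min rows turn 0.0 shift 2.6
```

```bash
python3 -m jog '[{"delta_pos":[0,0,-0.05],"turn":[0,0,0]},{"delta_pos":[0,0,-0.15],"turn":[0,0,0]},{"delta_pos":[0,0,-0.2],"turn":[0,0,0]},{"delta_pos":[0,0,-0.14],"turn":[0,0,0]},{"delta_pos":[0.002,-0.066,0],"turn":[0,0,0]},{"delta_pos":[0.0032,-0.18,0],"turn":[0,0,0]},{"delta_pos":[0.0032,-0.18,0],"turn":[0,0,0]},{"delta_pos":[0.0032,-0.18,0],"turn":[0,0,0]},{"delta_pos":[0.0032,-0.18,0],"turn":[0,0,0]},{"delta_pos":[0.0032,-0.18,0],"turn":[0,0,0]},{"delta_pos":[0.0032,-0.18,0],"turn":[0,0,0]},{"delta_pos":[0.0032,-0.18,0],"turn":[0,0,0]},{"delta_pos":[0.0032,-0.18,0],"turn":[0,0,0]},{"delta_pos":[0.002,-0.066,0],"turn":[0,0,0]},{"delta_pos":[0,0,0],"turn":[0,0,0]},{"delta_pos":[0,0,0],"turn":[0,0,0]}]'; python3 -c "
from h import *
go(.456,-.108,.028,20)"
```

```text
clock: 17.6
eef_pos: [0.4562, -0.1083, 0.13]
tcp_rot: [180.0, -0.0, 20.0]
contact_force: [-0.4, -0.0, -3.5]
gripper_width: 0.0185
t 17.6 pose [ 0.4562 -0.1083  0.13  ] [ 1.7997e+02 -1.0000e-02  1.9980e+01] w 0.0185 F [-0.4 -0.  -3.5]
turn z -0.0001 shift [-0.0007 -0.0016  0.5101] min rows turn 0.0 shift 2.0
```

```bash
python3 -m jog '[{"delta_pos":[0,0,0.1],"turn":[0,0,0]},{"delta_pos":[0,0,0.16],"turn":[0,0,0]},{"delta_pos":[0,0,0.13],"turn":[0,0,0]},{"delta_pos":[0,0,0.07],"turn":[0,0,0]},{"delta_pos":[0,0,0.03],"turn":[0,0,0]},{"delta_pos":[0,0,0],"turn":[0,0,0]},{"delta_pos":[0,0,0],"turn":[0,0,0]}]'; python3 -c "
from h import *
go(.456,-.108,.028,20)"
```

```text
clock: 18.3
eef_pos: [0.4565, -0.1086, 0.0325]
tcp_rot: [180.0, -0.0, 19.9]
contact_force: [0.3, -1.7, -2.6]
gripper_width: 0.0187
t 18.3 pose [ 0.4565 -0.1086  0.0325] [ 1.7997e+02 -3.0000e-02  1.9900e+01] w 0.0187 F [ 0.3 -1.7 -2.6]
turn z -0.0006 shift [-0.0011 -0.0037  0.0223] min rows turn 0.0 shift 0.1
```

```bash
python3 -m jog '[{"delta_pos":[-0.001,-0.003,0.01],"turn":[0,0,0]},{"delta_pos":[0,0,0.005],"turn":[0,0,0]},{"delta_pos":[0,0,0],"turn":[0,0,0]}]' && python3 -m jog '[{"delta_pos":[0,0,0.005],"turn":[0,0,0]},{"delta_pos":[0,0,0],"turn":[0,0,0]}]' && python3 -m jog '[{"delta_pos":[0,0,0.003],"turn":[0,0,0]},{"delta_pos":[0,0,0],"turn":[0,0,0]}]'
```

```text
clock: 18.6
eef_pos: [0.4559, -0.1074, 0.0294]
tcp_rot: [180.0, -0.0, 20.0]
contact_force: [-1.1, -0.8, -3.5]
gripper_width: 0.019
clock: 18.8
eef_pos: [0.4558, -0.1074, 0.0281]
tcp_rot: [180.0, -0.0, 20.0]
contact_force: [0.6, -0.5, -3.4]
gripper_width: 0.0188
clock: 19.0
eef_pos: [0.4558, -0.1074, 0.0278]
tcp_rot: [180.0, -0.0, 20.0]
contact_force: [-0.0, 0.4, 6.4]
gripper_width: 0.0192
```

```bash
python3 -m jog '[{"delta_pos":[0,0,0],"turn":[0,0,0]},{"delta_pos":[0,0,0],"turn":[0,0,0]},{"delta_pos":[0,0,0],"turn":[0,0,0]},{"delta_pos":[0,0,0],"turn":[0,0,0]},{"delta_pos":[0,0,0],"turn":[0,0,0]},{"delta_pos":[0,0,0],"turn":[0,0,0]},{"delta_pos":[0,0,0],"turn":[0,0,0]}]' -1 && python3 -m jog '[{"delta_pos":[0,0,-0.05],"turn":[0,0,0]},{"delta_pos":[0,0,-0.15],"turn":[0,0,0]},{"delta_pos":[0,0,-0.2],"turn":[0,0,0]},{"delta_pos":[0,0,-0.2],"turn":[0,0,0]},{"delta_pos":[0,0,-0.1],"turn":[0,0,0]},{"delta_pos":[-0.052,0.044,0],"turn":[0,0,0]},{"delta_pos":[-0.14,0.116,0],"turn":[0,0,0]},{"delta_pos":[-0.14,0.116,0],"turn":[0,0,0]},{"delta_pos":[-0.14,0.116,0],"turn":[0,0,0]},{"delta_pos":[-0.14,0.116,0],"turn":[0,0,0]},{"delta_pos":[-0.052,0.044,0],"turn":[0,0,0]},{"delta_pos":[0,0,0],"turn":[0,0,0]},{"delta_pos":[0,0,0],"turn":[0,0,0]}]';python3 - <<'E'
from h import *
go(.369,-.2565,.03,20)
ims=[]
for n in ['top','scene']:
    c=camera(n); P=[.4546,-.1092,.006] if n=='top' else [.4571,-.1065,.006]
    f=fit(c,n,'small_piston',P,z=.006)
    print(n,f and (np.round(f[0],4),f[2:]))
    u=proj(c,P).astype(int); k=c['img'][u[1]-45:u[1]+45,u[0]-45:u[0]+45]
    ims.append(cv2.resize(k,None,fx=4,fy=4,interpolation=cv2.INTER_CUBIC))
    for sl in [slice(0,60),slice(60,120),slice(180,240)]:
        q=np.array([proj(c,x+P) for x in M['small_piston'][sl]]); cv2.polylines(ims[-1],[np.int32((q-(u-45)+.5)*4)],1,(0,0,255),1)
cv2.imwrite('pics/d.png',np.hstack(ims))
E
```

```text
clock: 19.7
eef_pos: [0.4557, -0.1074, 0.0274]
tcp_rot: [180.0, 0.0, 20.0]
contact_force: [0.0, 0.1, -0.1]
gripper_width: 0.0704
clock: 21.0
eef_pos: [0.3681, -0.2563, 0.1671]
tcp_rot: [-180.0, 0.0, 19.9]
contact_force: [0.9, 1.0, 0.7]
gripper_width: 0.0926
t 21.0 pose [ 0.3681 -0.2563  0.1671] [-1.7995e+02  2.0000e-02  1.9910e+01] w 0.0926 F [0.9 1.  0.7]
turn z -0.0005 shift [0.004  0.0027 0.6853] min rows turn 0.0 shift 2.7
top (array([ 0.4551, -0.1095,  0.006 ]), (0.9114907181604897, 0.48))
scene (array([ 0.458 , -0.1064,  0.006 ]), (0.8844546963145123, 0.53))
```

View pics/d.png

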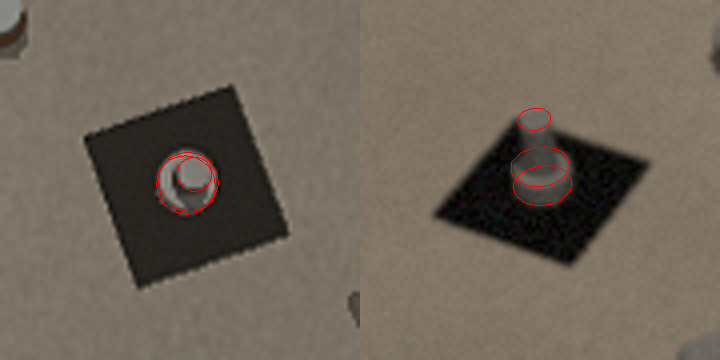

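The small piston sits on its disc within about 1 mm in both views. Now the large piston.

```bash
python3 -m jog '[{"delta_pos":[0.004,0.003,0.1],"turn":[0,0,0]},{"delta_pos":[0,0,0.2],"turn":[0,0,0]},{"delta_pos":[0,0,0.18],"turn":[0,0,0]},{"delta_pos":[0,0,0.12],"turn":[0,0,0]},{"delta_pos":[0,0,0.06],"turn":[0,0,0]},{"delta_pos":[0,0,0.025],"turn":[0,0,0]},{"delta_pos":[0,0,0],"turn":[0,0,0]},{"delta_pos":[0,0,0],"turn":[0,0,0]}]';python3 -c "
from h import *
go(.369,-.2565,.026,20)"
```

```text
clock: 22.0
eef_pos: [0.3699, -0.2567, 0.0309]
tcp_rot: [180.0, -0.0, 20.0]
contact_force: [-0.3, -0.2, -0.1]
gripper_width: 0.0927
t 22.0 pose [ 0.3699 -0.2567  0.0309] [ 1.7997e+02 -3.0000e-02  1.9990e+01] w 0.0927 F [-0.3 -0.2 -0.1]
turn z -0.0001 shift [-0.0039 -0.0024  0.0247] min rows turn 0.0 shift 0.1
```

```bash
python3 -m jog '[{"delta_pos":[-0.004,-0.002,0.02],"turn":[0,0,0]},{"delta_pos":[0,0,0],"turn":[0,0,0]},{"delta_pos":[0,0,0],"turn":[0,0,0]},{"delta_pos":[0,0,0],"turn":[0,0,0]},{"delta_pos":[0,0,0],"turn":[0,0,0]},{"delta_pos":[0,0,0],"turn":[0,0,0]},{"delta_pos":[0,0,0],"turn":[0,0,0]},{"delta_pos":[0,0,0],"turn":[0,0,0]},{"delta_pos":[0,0,0],"turn":[0,0,0]},{"delta_pos":[0,0,0],"turn":[0,0,0]},{"delta_pos":[0,0,0],"turn":[0,0,0]},{"delta_pos":[0,0,0],"turn":[0,0,0]},{"delta_pos":[0,0,0],"turn":[0,0,0]},{"delta_pos":[0,0,0],"turn":[0,0,0]}]' 1 40; python3 -m jog '[{"delta_pos":[0,0,-0.05],"turn":[0,0,0]},{"delta_pos":[0,0,-0.15],"turn":[0,0,0]},{"delta_pos":[0,0,-0.2],"turn":[0,0,0]},{"delta_pos":[0,0,-0.2],"turn":[0,0,0]},{"delta_pos":[0,0,-0.08],"turn":[0,0,0]},{"delta_pos":[0,0,0],"turn":[0,0,0]},{"delta_pos":[0,0,0],"turn":[0,0,0]}]';python3 -c "
from h import *
go(.561,.373,.162,20)"
```

```text
clock: 23.4
eef_pos: [0.3683, -0.2567, 0.0264]
tcp_rot: [-180.0, 0.0, 19.9]
contact_force: [-2.1, -2.6, 1.6]
gripper_width: 0.0292
clock: 24.1
eef_pos: [0.3686, -0.2561, 0.1624]
tcp_rot: [180.0, -0.0, 20.0]
contact_force: [0.4, 0.5, -6.3]
gripper_width: 0.0286
t 24.1 pose [ 0.3686 -0.2561  0.1624] [ 1.800e+02 -3.000e-02  2.001e+01] w 0.0286 F [ 0.4  0.5 -6.3]
turn z 0.0 shift [ 1.9799e+00 -2.6269e+00  1.9000e-03] min rows turn 0.0 shift 13.2
```

```bash
python3 -m jog '[{"delta_pos":[0.045,-0.0594,0],"turn":[0,0,0]},{"delta_pos":[0.126,-0.1672,0],"turn":[0,0,0]},{"delta_pos":[0.126,-0.1672,0],"turn":[0,0,0]},{"delta_pos":[0.126,-0.1672,0],"turn":[0,0,0]},{"delta_pos":[0.126,-0.1672,0],"turn":[0,0,0]},{"delta_pos":[0.126,-0.1672,0],"turn":[0,0,0]},{"delta_pos":[0.126,-0.1672,0],"turn":[0,0,0]},{"delta_pos":[0.126,-0.1672,0],"turn":[0,0,0]},{"delta_pos":[0.126,-0.1672,0],"turn":[0,0,0]},{"delta_pos":[0.126,-0.1672,0],"turn":[0,0,0]},{"delta_pos":[0.126,-0.1672,0],"turn":[0,0,0]},{"delta_pos":[0.126,-0.1672,0],"turn":[0,0,0]},{"delta_pos":[0.126,-0.1672,0],"turn":[0,0,0]},{"delta_pos":[0.126,-0.1672,0],"turn":[0,0,0]},{"delta_pos":[0.126,-0.1672,0],"turn":[0,0,0]},{"delta_pos":[0.126,-0.1672,0],"turn":[0,0,0]},{"delta_pos":[0.045,-0.0594,0],"turn":[0,0,0]},{"delta_pos":[0,0,0],"turn":[0,0,0]},{"delta_pos":[0,0,0],"turn":[0,0,0]}]';python3 -c "
from h import *
go(.561,.373,.0325,20)"
```

```text
clock: 26.0
eef_pos: [0.5605, 0.3709, 0.1601]
tcp_rot: [179.9, 0.2, 19.9]
contact_force: [0.6, -0.6, -5.2]
gripper_width: 0.0289
t 26.0 pose [0.5605 0.3709 0.1601] [179.89   0.22  19.95] w 0.0289 F [ 0.6 -0.6 -5.2]
turn z -0.0003 shift [ 0.0062 -0.0092  0.6379] min rows turn 0.0 shift 2.6
```

```bash
python3 -m jog '[{"delta_pos":[0,0,0.1],"turn":[0,0,0]},{"delta_pos":[0,0,0.18],"turn":[0,0,0]},{"delta_pos":[0,0,0.16],"turn":[0,0,0]},{"delta_pos":[0,0,0.11],"turn":[0,0,0]},{"delta_pos":[0,0,0.05],"turn":[0,0,0]},{"delta_pos":[0,0,0.015],"turn":[0,0,0]},{"delta_pos":[0,0,0],"turn":[0,0,0]},{"delta_pos":[0,0,0],"turn":[0,0,0]}]';python3 -c "
from h import *
go(.561,.373,.0325,20)"
```

```text
clock: 26.8
eef_pos: [0.5622, 0.3723, 0.0407]
tcp_rot: [-180.0, -0.1, 19.9]
contact_force: [-0.6, -0.4, -5.9]
gripper_width: 0.029
t 26.8 pose [0.5622 0.3723 0.0407] [-1.7998e+02 -1.0000e-01  1.9930e+01] w 0.029 F [-0.6 -0.4 -5.9]
turn z -0.0004 shift [-0.0047 -0.0053  0.0409] min rows turn 0.0 shift 0.2
```

```bash
python3 -m jog '[{"delta_pos":[-0.004,-0.005,0.02],"turn":[0,0,0]},{"delta_pos":[0,0,0.01],"turn":[0,0,0]},{"delta_pos":[0,0,0],"turn":[0,0,0]},{"delta_pos":[0,0,0],"turn":[0,0,0]}]' && python3 -m jog '[{"delta_pos":[0,0,0.005],"turn":[0,0,0]},{"delta_pos":[0,0,0],"turn":[0,0,0]}]' && python3 -m jog '[{"delta_pos":[0,0,0.003],"turn":[0,0,0]},{"delta_pos":[0,0,0],"turn":[0,0,0]}]'
```

```text
clock: 27.2
eef_pos: [0.5604, 0.373, 0.0336]
tcp_rot: [-180.0, -0.0, 20.0]
contact_force: [-0.0, 0.5, -6.5]
gripper_width: 0.0285
clock: 27.4
eef_pos: [0.5606, 0.373, 0.0326]
tcp_rot: [-180.0, -0.0, 20.0]
contact_force: [-0.3, 0.2, -4.8]
gripper_width: 0.029
clock: 27.6
eef_pos: [0.5606, 0.373, 0.0325]
tcp_rot: [-180.0, -0.0, 20.0]
contact_force: [-1.8, -0.6, 3.5]
gripper_width: 0.0286
```

```bash
python3 -m jog '[{"delta_pos":[0,0,0],"turn":[0,0,0]},{"delta_pos":[0,0,0],"turn":[0,0,0]},{"delta_pos":[0,0,0],"turn":[0,0,0]},{"delta_pos":[0,0,0],"turn":[0,0,0]},{"delta_pos":[0,0,0],"turn":[0,0,0]},{"delta_pos":[0,0,0],"turn":[0,0,0]},{"delta_pos":[0,0,0],"turn":[0,0,0]},{"delta_pos":[0,0,0],"turn":[0,0,0]}]' -1 && python3 -m jog '[{"delta_pos":[0,0,-0.05],"turn":[0,0,0]},{"delta_pos":[0,0,-0.15],"turn":[0,0,0]},{"delta_pos":[0,0,-0.2],"turn":[0,0,0]},{"delta_pos":[0,0,-0.2],"turn":[0,0,0]},{"delta_pos":[0,0,-0.1],"turn":[0,0,0]},{"delta_pos":[-0.05,0.061,0],"turn":[0,0,0]},{"delta_pos":[-0.125,0.157,0],"turn":[0,0,0]},{"delta_pos":[-0.125,0.157,0],"turn":[0,0,0]},{"delta_pos":[-0.125,0.157,0],"turn":[0,0,0]},{"delta_pos":[-0.125,0.157,0],"turn":[0,0,0]},{"delta_pos":[-0.125,0.157,0],"turn":[0,0,0]},{"delta_pos":[-0.125,0.157,0],"turn":[0,0,0]},{"delta_pos":[-0.125,0.157,0],"turn":[0,0,0]},{"delta_pos":[-0.05,0.061,0],"turn":[0,0,0]},{"delta_pos":[0,0,0],"turn":[0,0,0]},{"delta_pos":[0,0,0],"turn":[0,0,0]}]';python3 - <<'E'
from h import *
go(.461,.077,.004,20)
rows=[[],[]]
for n in ['top','scene']:
    c=camera(n); old=cv2.imread(f'pics/{n}0.png')
    for k,(t,P,im) in enumerate([('large_piston',([.5596,.371,.006] if n=='top' else [.5624,.3748,.006]),c['img']),('collar',([.4592,.0755,0] if n=='top' else [.4624,.0787,0]),old)]):
        if k==0:
            f=fit(c,n,t,P,z=.006); print(n,f and (np.round(f[0],4),f[2:]))
        u=proj(c,P).astype(int); v=cv2.resize(im[u[1]-37:u[1]+37,u[0]-45:u[0]+45],None,fx=4,fy=4,interpolation=cv2.INTER_CUBIC)
        for i in range(0,len(M[t]),60):
            q=np.array([proj(c,x+P) for x in M[t][i:i+60]]); cv2.polylines(v,[np.int32((q-(u-[45,37])+.5)*4)],1,(0,0,255),1)
        rows[k].append(v)
cv2.imwrite('pics/e.png',np.vstack([np.hstack(x) for x in rows]))
E
```

```text
clock: 28.4
eef_pos: [0.5604, 0.373, 0.0318]
tcp_rot: [180.0, -0.0, 20.0]
contact_force: [1.1, -0.3, -0.5]
gripper_width: 0.0884
clock: 30.0
eef_pos: [0.4607, 0.0773, 0.1718]
tcp_rot: [-180.0, -0.0, 19.9]
contact_force: [-0.1, -0.2, 0.1]
gripper_width: 0.0929
t 30.0 pose [0.4607 0.0773 0.1718] [-1.7998e+02 -2.0000e-02  1.9940e+01] w 0.0929 F [-0.1 -0.2  0.1]
turn z -0.0003 shift [0.001  0.002  0.8392] min rows turn 0.0 shift 3.4
top (array([0.5589, 0.3727, 0.006 ]), (0.8644430646552111, 0.71))
scene (array([0.5638, 0.3727, 0.006 ]), (0.8836929530576835, 0.73))
```

View pics/e.png

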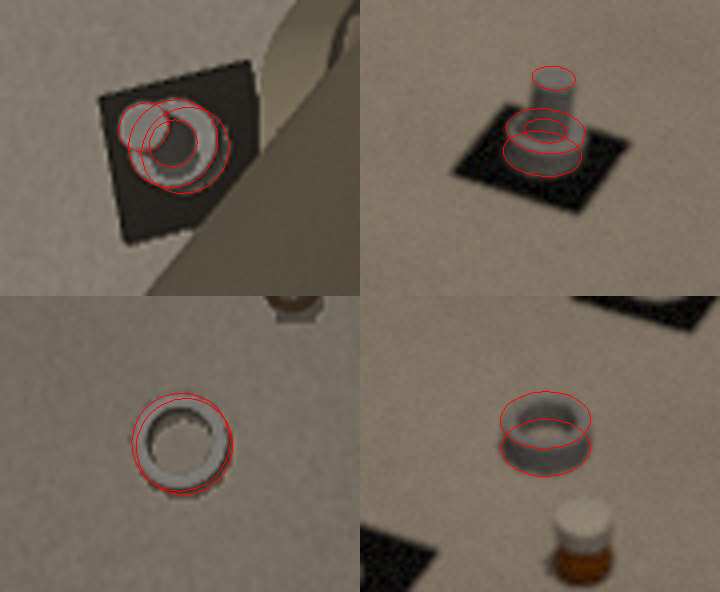

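Both views put the large piston on its disc (top row), and the collar estimate fits within about 2 mm (bottom row). I'm gripping the collar now.

```bash
python3 -m jog '[{"delta_pos":[0,0,0.1],"turn":[0,0,0]},{"delta_pos":[0,0,0.2],"turn":[0,0,0]},{"delta_pos":[0,0,0.2],"turn":[0,0,0]},{"delta_pos":[0,0,0.16],"turn":[0,0,0]},{"delta_pos":[0,0,0.09],"turn":[0,0,0]},{"delta_pos":[0,0,0.05],"turn":[0,0,0]},{"delta_pos":[0,0,0.02],"turn":[0,0,0]},{"delta_pos":[0,0,0],"turn":[0,0,0]},{"delta_pos":[0,0,0],"turn":[0,0,0]}]';python3 -c "
from h import *
go(.461,.077,.004,20)"
```

```text
clock: 31.1
eef_pos: [0.4609, 0.0771, 0.0086]
tcp_rot: [180.0, -0.1, 20.0]
contact_force: [-1.2, -0.6, 0.0]
gripper_width: 0.0929
t 31.1 pose [0.4609 0.0771 0.0086] [ 1.7999e+02 -7.0000e-02  1.9970e+01] w 0.0929 F [-1.2 -0.6  0. ]
turn z -0.0001 shift [0.0001 0.0007 0.0229] min rows turn 0.0 shift 0.1
```

```bash
python3 -m jog '[{"delta_pos":[0,0,0.015],"turn":[0,0,0]},{"delta_pos":[0,0,0],"turn":[0,0,0]},{"delta_pos":[0,0,0],"turn":[0,0,0]},{"delta_pos":[0,0,0],"turn":[0,0,0]},{"delta_pos":[0,0,0],"turn":[0,0,0]},{"delta_pos":[0,0,0],"turn":[0,0,0]},{"delta_pos":[0,0,0],"turn":[0,0,0]},{"delta_pos":[0,0,0],"turn":[0,0,0]},{"delta_pos":[0,0,0],"turn":[0,0,0]},{"delta_pos":[0,0,0],"turn":[0,0,0]}]' 1 30; python3 -m jog '[{"delta_pos":[0,0,-0.05],"turn":[0,0,0]},{"delta_pos":[0,0,-0.15],"turn":[0,0,0]},{"delta_pos":[0,0,-0.2],"turn":[0,0,0]},{"delta_pos":[0,0,-0.1],"turn":[0,0,0]},{"delta_pos":[0,0,0],"turn":[0,0,0]},{"delta_pos":[0,0,0],"turn":[0,0,0]}]';python3 -c "
from h import *
go(.386,.2723,.1,20)"
```

```text
clock: 32.1
eef_pos: [0.4606, 0.0769, 0.005]
tcp_rot: [180.0, -0.0, 20.0]
contact_force: [0.1, 0.7, 5.7]
gripper_width: 0.0602
clock: 32.7
eef_pos: [0.4603, 0.0771, 0.1049]
tcp_rot: [-180.0, -0.0, 20.0]
contact_force: [-0.3, 0.1, -4.9]
gripper_width: 0.0602
t 32.7 pose [0.4603 0.0771 0.1049] [-1.800e+02 -3.000e-02  1.999e+01] w 0.0602 F [-0.3  0.1 -4.9]
turn z -0.0001 shift [-0.0151 -1.044   0.0245] min rows turn 0.0 shift 4.2
```

```bash
python3 -m jog '[{"delta_pos":[-0.002,-0.08,0],"turn":[0,0,0]},{"delta_pos":[-0.002,-0.176,0],"turn":[0,0,0]},{"delta_pos":[-0.002,-0.176,0],"turn":[0,0,0]},{"delta_pos":[-0.002,-0.176,0],"turn":[0,0,0]},{"delta_pos":[-0.002,-0.176,0],"turn":[0,0,0]},{"delta_pos":[-0.002,-0.176,0],"turn":[0,0,0]},{"delta_pos":[-0.002,-0.084,0],"turn":[0,0,0]},{"delta_pos":[0,0,0],"turn":[0,0,0]},{"delta_pos":[0,0,0.1],"turn":[0,0,0]},{"delta_pos":[0,0,0.15],"turn":[0,0,0]},{"delta_pos":[0,0,0.1],"turn":[0,0,0]},{"delta_pos":[0,0,0.05],"turn":[0,0,0]},{"delta_pos":[0,0,0.02],"turn":[0,0,0]},{"delta_pos":[0,0,0],"turn":[0,0,0]},{"delta_pos":[0,0,0],"turn":[0,0,0]}]';python3 -c "
from h import *
go(.386,.2723,.011,20)"
```

```text
clock: 34.2
eef_pos: [0.3869, 0.272, 0.0213]
tcp_rot: [-180.0, -0.0, 19.9]
contact_force: [0.6, -0.3, -3.3]
gripper_width: 0.0599
t 34.2 pose [0.3869 0.272  0.0213] [-1.800e+02 -4.000e-02  1.993e+01] w 0.0599 F [ 0.6 -0.3 -3.3]
turn z -0.0004 shift [-0.0039 -0.0029  0.0516] min rows turn 0.0 shift 0.2
```

```bash
python3 -m jog '[{"delta_pos":[-0.004,-0.003,0.02],"turn":[0,0,0]},{"delta_pos":[0,0,0.02],"turn":[0,0,0]},{"delta_pos":[0,0,0],"turn":[0,0,0]},{"delta_pos":[0,0,0],"turn":[0,0,0]}]' && python3 -m jog '[{"delta_pos":[0,0,0.005],"turn":[0,0,0]},{"delta_pos":[0,0,0],"turn":[0,0,0]}]' && python3 -m jog '[{"delta_pos":[0,0,0.004],"turn":[0,0,0]},{"delta_pos":[0,0,0],"turn":[0,0,0]}]'
```

```text
clock: 34.6
eef_pos: [0.3855, 0.2725, 0.0129]
tcp_rot: [-180.0, 0.0, 20.0]
contact_force: [-0.2, 0.3, -3.0]
gripper_width: 0.0597
clock: 34.8
eef_pos: [0.3856, 0.2724, 0.0118]
tcp_rot: [180.0, -0.0, 20.0]
contact_force: [0.9, 0.2, -4.6]
gripper_width: 0.06
clock: 35.0
eef_pos: [0.3857, 0.2725, 0.0111]
tcp_rot: [-180.0, -0.0, 20.0]
contact_force: [-0.1, -0.1, -2.9]
gripper_width: 0.0597
```

```bash
python3 -m jog '[{"delta_pos":[0,0,0.004],"turn":[0,0,0]},{"delta_pos":[0,0,0],"turn":[0,0,0]}]'
```

```text
clock: 35.2
eef_pos: [0.3857, 0.2725, 0.0109]
tcp_rot: [-180.0, -0.0, 19.9]
contact_force: [-1.7, -0.5, 10.7]
gripper_width: 0.0598
```

```bash
python3 -m jog '[{"delta_pos":[0,0,0],"turn":[0,0,0]},{"delta_pos":[0,0,0],"turn":[0,0,0]},{"delta_pos":[0,0,0],"turn":[0,0,0]},{"delta_pos":[0,0,0],"turn":[0,0,0]},{"delta_pos":[0,0,0],"turn":[0,0,0]},{"delta_pos":[0,0,0],"turn":[0,0,0]},{"delta_pos":[0,0,0],"turn":[0,0,0]}]' -1 && python3 -m jog '[{"delta_pos":[0,0,-0.05],"turn":[0,0,0]},{"delta_pos":[0,0,-0.15],"turn":[0,0,0]},{"delta_pos":[0,0,-0.2],"turn":[0,0,0]},{"delta_pos":[0,0,-0.2],"turn":[0,0,0]},{"delta_pos":[0,0,-0.2],"turn":[0,0,0]},{"delta_pos":[0,0,-0.1],"turn":[0,0,0]},{"delta_pos":[0.01,-0.1,0],"turn":[0,0,0]},{"delta_pos":[0.017,-0.189,0],"turn":[0,0,0]},{"delta_pos":[0.017,-0.189,0],"turn":[0,0,0]},{"delta_pos":[0.017,-0.189,0],"turn":[0,0,0]},{"delta_pos":[0.017,-0.189,0],"turn":[0,0,0]},{"delta_pos":[0.017,-0.189,0],"turn":[0,0,0]},{"delta_pos":[0.017,-0.189,0],"turn":[0,0,0]},{"delta_pos":[0.017,-0.189,0],"turn":[0,0,0]},{"delta_pos":[0.017,-0.189,0],"turn":[0,0,0]},{"delta_pos":[0.01,-0.1,0],"turn":[0,0,0]},{"delta_pos":[0,0,0],"turn":[0,0,0]},{"delta_pos":[0,0,0],"turn":[0,0,0]}]';python3 - <<'E'
from h import *
Q={'collar':([.3846,.2704],[.3873,.2743]),'large_piston':([.5596,.371],[.5624,.3748]),'small_piston':([.4546,-.1092],[.4571,-.1065]),'spacer':([.67,-.1535],[.6727,-.1509])}
R=[]
for k,n in enumerate(['top','scene']):
    c=camera(n); cv2.imwrite(f'pics/{n}9.png',c['img']); row=[]
    for t in Q:
        P=np.r_[Q[t][k],.006]; y=np.radians(-10) if t=='spacer' else 0
        f=fit(c,n,t,P,z=.006,yaw=y); print(n,t,f and (np.round((f[0]-P)[:2]*1000,1),round(np.degrees(f[1]),1)))
        u=proj(c,P).astype(int); v=cv2.resize(c['img'][u[1]-32:u[1]+32,u[0]-32:u[0]+32],(200,200),interpolation=cv2.INTER_CUBIC)
        g=60 if t!='spacer' else 8
        for i in range(0,len(M[t]),g):
            q=ren(c,P,y,t) if g==8 else np.array([proj(c,x+P) for x in M[t][i:i+g]]); cv2.polylines(v,[np.int32((q-(u-32)+.5)*200/64)],1,(0,0,255),1)
        row.append(v)
    for t,g in [('jar',([.5598,.0067],[.5643,.0083])),('beaker',([.7129,-.0031],[.7151,.0002]))]:
        f=fit(c,n,t,g[k]); print(n,t,f and np.round((f[0][:2]-g[k])*1000,1))
    R.append(np.hstack(row))
cv2.imwrite('pics/f.png',np.vstack(R))
E
```

```text
clock: 35.9
eef_pos: [0.3856, 0.2724, 0.0102]
tcp_rot: [180.0, 0.0, 20.0]
contact_force: [-0.1, -0.5, -1.9]
gripper_width: 0.0927
clock: 37.7
eef_pos: [0.298, 0.6041, 0.1905]
tcp_rot: [179.9, 0.0, 20.0]
contact_force: [-0.1, -0.3, 0.1]
gripper_width: 0.0931
top collar (array([-0.7,  1.4]), np.float64(0.0))
top large_piston (array([1.3, 0.2]), np.float64(0.0))
top small_piston (array([1.1, 1.5]), np.float64(0.0))
top spacer (array([-1.9,  1.4]), np.float64(-10.4))
top jar [0.1 0.2]
top beaker [0.4 0.1]
scene collar (array([-0.7,  1.5]), np.float64(0.0))
scene large_piston (array([ 0.3, -0.5]), np.float64(0.0))
scene small_piston (array([ 2., -1.]), np.float64(0.0))
scene spacer (array([0.9, 0.9]), np.float64(-11.1))
scene jar [0.6 0.6]
scene beaker [ 1.1 -0.9]
```

View pics/f.png

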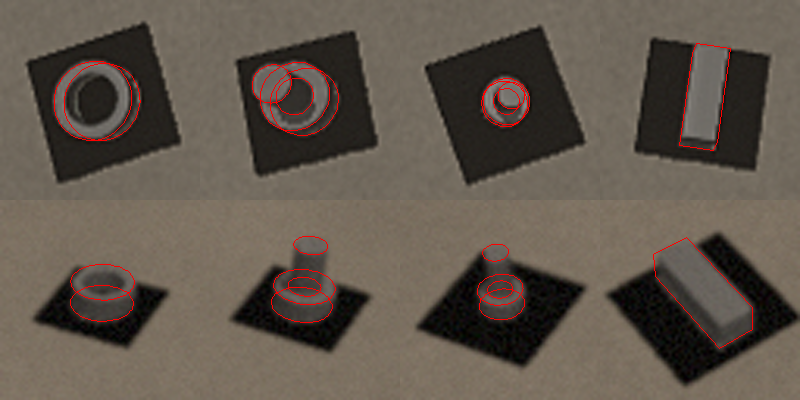

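View pics/scene9.png

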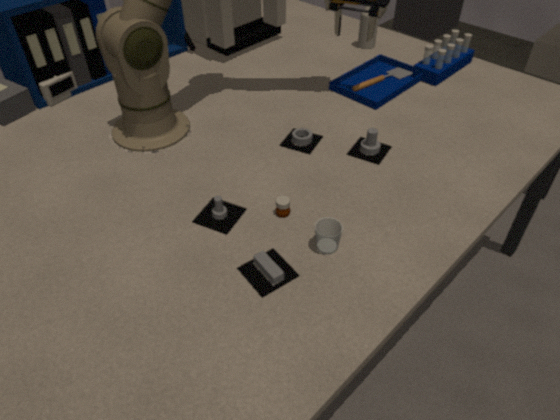

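All four parts stand on their outlines in both views: collar (302,138), large piston (370,145), small piston (220,212) and bar (268,267) in the scene picture. The jar and beaker haven't moved. Handing in.

```bash
python3 -c "
from h import *
close_job()"
```

```text
the job is handed in; nothing more can be done
```

All four parts are on their matching pads, and I handed the job in at about 39 s on the robot's clock, against the 115 s limit. I moved them in this order: spacer bar, small piston, large piston, collar. Each was lowered until the force reading showed contact, then released; the arm then moved away and touches nothing.

| Part | Offset from outline, top camera (x, y mm) | Offset, scene camera (x, y mm) |
|---|---|---|
| Large piston | 1.3, 0.2 | 0.3, -0.5 |
| Small piston | 1.1, 1.5 | 2.0, -1.0 |
| Collar | -0.7, 1.4 | -0.7, 1.5 |
| Spacer bar | -1.9, 1.4 | 0.9, 0.9 |

- **Spacer angle:** the last fits put the bar at -10.4° and -11.1°, against about -10° for its rectangle. In both pictures the drawn outline overlays the bar closely.
- **Jar and beaker:** both upright; their fitted positions changed by no more than about 1.4 mm, which is within the measuring noise.
- **Disagreements:** the two cameras differ by a steady 2–4 mm in absolute position, so I compared each part with its pad in the same camera and aimed at the average. An earlier fit from the top picture failed to find the placed spacer; the final one found it.

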